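# Extend the tray brush and hold it ready over the developing tray

## Robot

A 7-joint arm with a two-finger parallel gripper is mounted at the origin on the work surface. World frame = base frame: x ahead of the robot, y to its left, z up, the work surface at z = 0. Lengths are in m, angles in rad, forces in N, time in s.
With the tool pointing down it reaches from about 0.425 to 0.925 m from the base axis. Payload 6.8 kg.
Tool frame: the origin (TCP) lies at the very end of the fingers, on their centre line; the grasp point (between the pads) lies 19 mm behind it (r.grip_depth is the distance from the TCP to the grasp point, in m); z points along the fingers, y is the direction in which the jaws open and shut (so a half turn about z gives the same grasp; the last joint's range is limited). The gripper opens to 85 mm and grips with 20 to 120 N. Pads are 22 mm wide; open, the fingers measure 114 mm over their backs; the gripper's body (76 mm by 85 mm) begins 54 mm behind the grasp point. The pads swing forward as they close: fully open they stand 13 mm farther back than shut.
Start: joints at [-1.242, 0.477, 0.022, 1.555, -0.011, 1.109, -0.083], TCP at [0.286, 0.612, 0.231] pointing down, gripper open.
Joint ranges: [-2.96, 2.96], [-0.34, 2.1], [-1.41, 1.46], [0.24, 2.44], [-1.37, 4.51], [0.17, 1.92], [-2.96, 2.96]. Speed limits (rad/s): [2.39, 2.39, 3.14, 3.14, 3.14, 3.14, 3.14].

## Interface

Orientations are given as a rotation vector (axis times angle).
In Python, from bench import r, grab_frame gives the robot as it stands. The module is installed in compiled form; this text tells all that it offers.
- The arm moves only by the tool play_rows, never from a script. Its argument "increments" is a list of rows, each a list of 7 numbers: the shift along the tool's x, y, z in mm, then the turn, a rotation vector about the tool's x, y, z in rad, then the closure in counts, from 0 (fully open) to 255 (shut). In form: [[tx, ty, tz, rx, ry, rz, claw], ...]. A call has 1 to 5 rows; each row shifts and turns the pose as measured when the row begins, along the tool's axes as they then stand; what a row does not reach is not made up. A row lasts 1/10 s, in which the tool goes at most 50 mm and 8.59 degrees, less where a joint would pass 70% of its speed; a pose out of reach is approached as far as the arm can. A call is refused whole if a number of a shift passes 50 or a number of a turn 0.15, either way. A call with a gripper value outside its range is refused whole. The fingers move at their own pace and stop on an object; "force" is the grip in N (left out, the last holds). Time passes only in rows, so rows that do not move let the fingers close. It gives the time, the measured TCP pose, the force and the opening at its end, in the units of the state.
- r.get_obs(): the state, without advancing time (a new reading comes with each control period).
- grab_frame(name): name is "side" or "top" or "wrist"; returns a dict with "color" (384x512x3 uint8, blue, green, red), "depth" (384x512 float32, m along the optical axis (not along the pixel's ray), 0 where there is no reading), "K" (3x3 intrinsics, pixels), "T" (4x4, takes a point from camera to world coordinates). Camera axes: x right, y up, looking along -z (the intrinsics and any distortion apply to the point x, -y, -z); pixel columns grow to the right and rows downward; lengths in m; the calibration is good to about 2 mm. A picture is of the moment at which its call begins.
- r.hand_in(): hands the job in, once; it reports no verdict.
The state is a dict: "clock": time; "joints": joint angles; "qvel": joint speeds; "tau": joint torques, N m; "tcp_pos": TCP position; "orientation": TCP orientation; "contact_force": force on the tool from outside, world axes, zero at the start; "moment": the same for the moment, N m; "grip_width": finger opening in m.
Only numpy, scipy, OpenCV 4.12 (cv2) and the standard library are available. Lean on these libraries where they do the work, as an engineer would, in place of code of your own. Each camera call takes 0.05 s, during which the arm holds its last target.

## Task

Get the tray brush ready for scrubbing: while it stands in its steel stand, press the button in its handle, pull the handle out to its second and last stop, and let the button spring back out so that the handle is locked at full length. Then lift the brush out of the stand and finish while holding it still and upright in the gripper, head down over the middle of the empty tray, clear of the tray and with the button still out. Leave the flask, bottle, beaker and tongs where they are.

Things in the scene. Friction and masses are not known exactly. Their poses are not given: they have to be found in the camera images.
- stand: Round stainless drip stand fixed to the bench, the brush's holder: a base plate 102 mm across and 5 mm thick, six thin posts, and a ring of inside diameter 80 mm, 3 mm thick, whose upper edge is 45 mm above the bench. The brush stands on the plate inside the ring. Origin at the centre of its underside, z up.
- brush_foot (a point): Centre of the underside (bristle ends) of the brush's round head, 66 mm across, 58 mm high with its hub. It stands loose on the stand's base plate, 7 mm of room to the ring all round. z points up the handle, x to the button side. A square 14 mm aluminium tube rises from the head to 185 mm, mostly inside the handle. Whole brush 0.3 to 0.5 kg.
- handle_grip (a point): Point on the axis of the grey handle level with the button's centre, 165 mm above brush_foot when home, 255 mm at the second stop. The handle is an upright sleeve 30 mm thick along its x (button side to back), 28 mm along y (two plain ribbed sides); its top is 31 mm above this point, its lower end 102 mm below. x to the button side, z up.
- button_face (a point): Centre of the outer face of the dark spring button, 16 mm wide, 30 mm high, on the handle's +x side: 5 mm proud of it (20 mm from its axis) when out, flush when in. Pinching the handle between button and back (35 mm across) presses it; pinching the two plain sides (28 mm) does not. It moves with the handle.
- handle (a joint): How far the handle is drawn out along the tube, m: 0 home, 0.045 first stop, 0.090 second stop, which is also the end of travel. With the button out a catch locks it at each of these, with up to 1 mm of play. With the button in it slides freely (under 2 N of friction, less than the weight of head and tube).
- button (a joint): How far the button is pressed in, m: 0 out, 0.005 fully in. Its spring takes 3 N to start, 8 N fully in. The catch is free of its hole from about 0.004. Let go between stops, the button stays 0.002 to 0.003 in until the handle, still sliding freely, is pulled on to the next stop, where it snaps out and locks.
- tray_mid (a point): Centre of the inner floor, 6 mm above the bench, of the empty lime-green plastic tray fixed to the bench. Outside 240 mm (x) by 300 mm (y) at the rim, rim 54 mm above the bench, walls 4 mm, inner floor about 220 by 280 mm. z up.
- flask_mid (a point): Glass conical flask, 84 mm across the foot, 130 mm tall, loose; half-way up. Bystander.
- chem_mid (a point): Brown glass bottle with black cap, 64 mm across, 155 mm tall, loose; half-way up. Bystander.
- beaker_mid (a point): Clear plastic beaker, 72 mm across, 95 mm tall, loose; half-way up. Bystander.
- tongs_mid (a point): Wooden print tongs, 200 mm long, 45 mm wide, 14 mm high, lying flat, loose; middle. Bystander.
There are look-alikes about, which are no part of the job. Of the things that look like the stand, take the one that is farthest from the robot's base at the start. Leave any blue look-alike of the part that bears brush_foot alone.

How it is judged:
By the outcome, as a careful person would: the job done as asked, in the order asked, and still so for the second after the job is handed in, while the arm keeps its last pose, push and grip.
It also fails if it takes over 54 s, if anything falls off the work surface, if the arm or the gripper's body presses on something with over 40 N, if the wrist force passes 120 N, or if a joint passes its speed limit or range.

## Working session

There is one attempt and no reset: what is moved stays moved. The work goes in short steps, Python scripts to look and compute and a tool call to move; the robot and the scene stay as the last step left them, time stands still between calls to the robot, and variables do not carry over. Pictures are saved under pics/ and viewed, and the job is handed in when it is done.

Besides the shell and the picture viewer there is one more tool, called after "Emit:" as name(argument=value, ...) on one line, values as JSON. play_rows: Moves the arm, as the interface text tells. Its arguments: {"type":"object","properties":{"increments":{"type":"array","items":{"type":"array","items":{"type":"number"}}},"force":{"type":"number"}},"required":["increments"]}

```bash
mkdir -p pics
python3 - <<'E'
from bench import r, grab_frame
import cv2,numpy as np,pickle
for n in ["side","top","wrist"]:
    f=grab_frame(n); cv2.imwrite(f"pics/{n}0.png",f["color"]); pickle.dump(f,open(f"{n}0.pkl","wb"))
    print(n,f["K"].round(1).tolist(),f["T"].round(3).tolist(), [k for k in f])
o=r.get_obs(); print(o, r.grip_depth)
E
```

```text
side [[378.3, 0.0, 253.0], [0.0, 378.3, 190.4], [0.0, 0.0, 1.0]] [[1.0, 0.01, -0.028, 0.502], [-0.028, 0.639, -0.768, -1.049], [0.01, 0.769, 0.639, 0.981], [0.0, 0.0, 0.0, 1.0]] ['color', 'depth', 'K', 'T']
top [[382.7, 0.0, 262.0], [0.0, 382.7, 189.9], [0.0, 0.0, 1.0]] [[-0.005, 0.994, -0.109, 0.416], [-1.0, -0.006, -0.008, -0.028], [-0.008, 0.109, 0.994, 1.322], [0.0, 0.0, 0.0, 1.0]] ['color', 'depth', 'K', 'T']
wrist [[282.4, 0.0, 259.2], [0.0, 282.4, 190.4], [0.0, 0.0, 1.0]] [[0.423, -0.857, -0.293, 0.209], [0.906, 0.4, 0.138, 0.646], [-0.001, -0.324, 0.946, 0.373], [0.0, 0.0, 0.0, 1.0]] ['color', 'depth', 'K', 'T']
{'clock': 0.15, 'joints': array([-1.2420956 ,  0.47764006,  0.02240632,  1.55618446, -0.01149396,
        1.10926275, -0.08309091]), 'qvel': array([ 0.00158687, -0.00286683,  0.00226545, -0.00364137, -0.00045631,
       -0.00190085, -0.00062424]), 'tau': array([ 2.29843550e-03, -5.96920609e+01,  1.60985235e+00, -2.81491435e+01,
        1.26668220e-02,  6.50623624e-03,  4.45838054e-06]), 'tcp_pos': array([0.28541176, 0.61121953, 0.23054704]), 'orientation': array([-6.80681827e-01, -3.06679099e+00,  2.12862014e-03]), 'contact_force': array([ 0.08518791,  0.69575368, -0.00227691]), 'moment': array([0.04542407, 0.00761132, 0.04562903]), 'grip_width': 0.08559701078496997} 0.0187
```

View pics/side0.png

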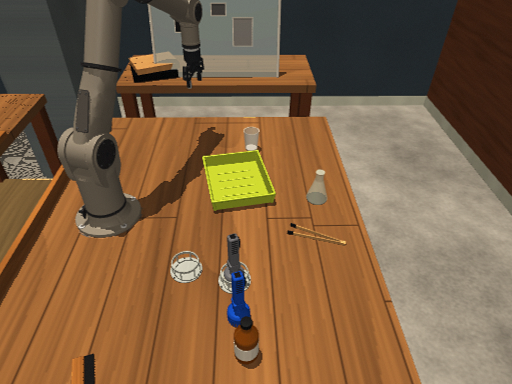

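View pics/top0.png

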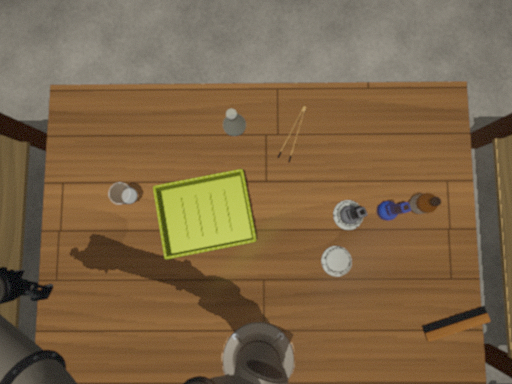

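View pics/wrist0.png

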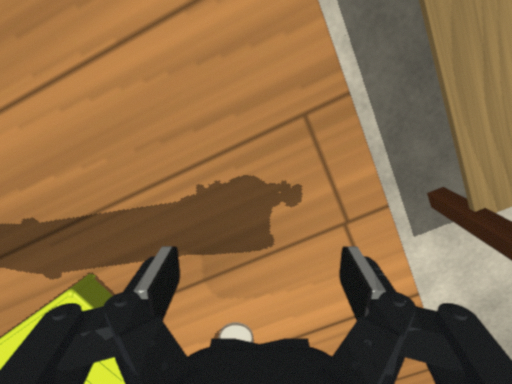

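The side picture shows a grey brush in a stand at (235,262), a blue brush at (238,300), an empty stand at (186,267), the tray at (238,180) and the bottle at (246,342). In the top picture these are the grey brush and stand at (349,213), the empty stand at (337,261), the blue brush at (390,210), the bottle at (425,203) and the tray at (205,213). I need close crops of the grey brush next.

```bash
cat > h.py <<'E'
import numpy as np,cv2,pickle
def pts(f):
    d=f["depth"];K=f["K"];T=f["T"]
    v,u=np.mgrid[:d.shape[0],:d.shape[1]]
    x=(u-K[0,2])/K[0,0]*d; y=(v-K[1,2])/K[1,1]*d
    P=np.stack([x,-y,-d],-1)@T[:3,:3].T+T[:3,3]
    P[d<=0]=np.nan
    return P
def proj(f,p):
    T=f["T"];K=f["K"];c=T[:3,:3].T@(np.asarray(p,float)-T[:3,3])
    return K[0,2]+K[0,0]*c[0]/-c[2],K[1,2]+K[1,1]*(-c[1])/-c[2]
def crop(f,u0,u1,v0,v1,s,name):
    cv2.imwrite(name,cv2.resize(f["color"][v0:v1,u0:u1],None,fx=s,fy=s,interpolation=cv2.INTER_CUBIC))
E
python3 - <<'E'
from h import *
s=pickle.load(open("side0.pkl","rb"));t=pickle.load(open("top0.pkl","rb"))
crop(s,170,280,220,360,5,"pics/sc.png") if 0 else crop(s,190,280,225,330,5,"pics/sc.png")
crop(t,310,450,180,280,5,"pics/tc.png")
for n,f in (("s",s),("t",t)):
    P=pts(f); c=f["color"].astype(int)
    m=(P[...,2]>0.012)&(P[...,2]<0.5)&(P[...,0]>0.2)
    k,l,st,ce=cv2.connectedComponentsWithStats(m.astype(np.uint8))
    for i in range(1,k):
        if st[i,4]>15: q=P[l==i]; print(n,st[i].tolist(),q.min(0).round(3),q.max(0).round(3),np.median(q,0).round(3))
E
```

```text
s [181, 0, 331, 89, 15483] [0.201 0.536 0.012] [2.339 2.399 0.499] [0.732 1.314 0.149]
s [244, 127, 16, 22, 298] [0.511 0.405 0.012] [0.579 0.486 0.097] [0.544 0.424 0.068]
s [203, 150, 73, 59, 1282] [0.333 0.001 0.012] [0.626 0.348 0.057] [0.496 0.175 0.037]
s [307, 170, 21, 33, 430] [0.756 0.039 0.012] [0.835 0.094 0.133] [0.791 0.063 0.055]
s [221, 233, 38, 130, 2376] [ 0.432 -0.583  0.012] [ 0.539 -0.275  0.202] [ 0.49  -0.456  0.098]
s [172, 251, 28, 28, 195] [ 0.276 -0.314  0.013] [ 0.361 -0.224  0.048] [ 0.32  -0.272  0.04 ]
t [223, 108, 24, 28, 437] [0.754 0.037 0.012] [0.827 0.118 0.135] [0.783 0.074 0.06 ]
t [153, 169, 104, 90, 1625] [0.332 0.002 0.012] [0.627 0.346 0.062] [0.489 0.212 0.048]
t [109, 182, 29, 22, 405] [0.511 0.407 0.012] [0.58  0.478 0.099] [0.547 0.459 0.063]
t [378, 193, 64, 27, 972] [ 0.457 -0.578  0.012] [ 0.54 -0.41  0.2 ] [ 0.496 -0.52   0.099]
t [337, 201, 31, 27, 490] [ 0.431 -0.355  0.012] [ 0.519 -0.272  0.205] [ 0.471 -0.302  0.049]
t [325, 248, 27, 27, 107] [ 0.278 -0.31   0.014] [ 0.362 -0.226  0.052] [ 0.317 -0.273  0.043]
t [0, 266, 54, 38, 1188] [0.246 0.537 0.239] [0.329 0.67  0.445] [0.283 0.574 0.365]
```

View pics/sc.png

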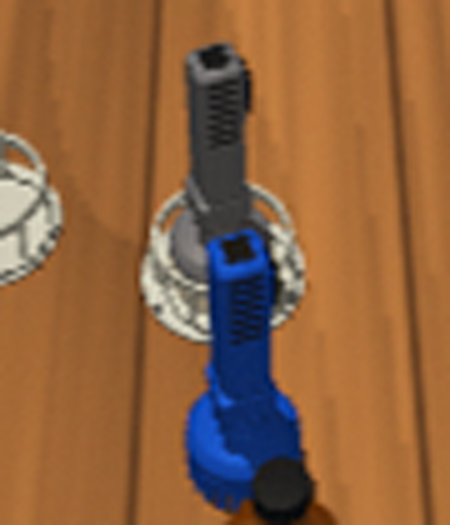

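View pics/tc.png

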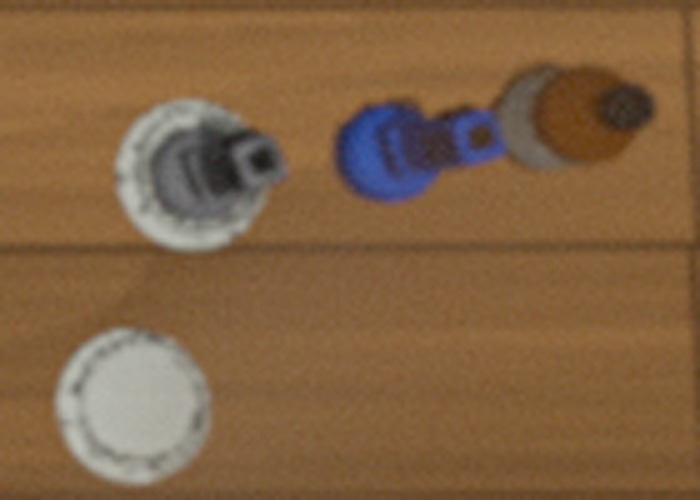

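```bash
cat >> h.py <<'E'
from scipy.spatial.transform import Rotation as Ro
def st(r):
    o=r.get_obs(); R=Ro.from_rotvec(o["orientation"])
    return o,R,np.asarray(o["tcp_pos"])
def go(r,target,tooly_deg=None):
    """shift in tool axes mm and rotvec in tool axes to vertical tool with tool y at given world angle"""
    o,R,p=st(r)
    M=R.as_matrix()
    ty=np.degrees(np.arctan2(M[1,1],M[0,1]))
    if tooly_deg is None: tooly_deg=ty
    a=np.radians(tooly_deg); y=np.array([np.cos(a),np.sin(a),0]); z=np.array([0,0,-1.]); x=np.cross(y,z)
    Rt=Ro.from_matrix(np.stack([x,y,z],1))
    print("p",p.round(4),"tool y deg",ty.round(2),"tilt",np.degrees(np.arccos(-M[2,2])).round(2),"j",np.round(o["joints"],2),"t",round(o["clock"],2),"F",np.round(o["contact_force"],2),"w",round(o["grip_width"],4))
    print("shift mm",(R.inv().apply(np.asarray(target)-p)*1000).round(1),"rot",(R.inv()*Rt).as_rotvec().round(4))
E
python3 - <<'E'
from h import *
from bench import r
o,R,p=st(r); print(R.as_matrix().round(3))
go(r,[0.5,0.45,0.35])
t=pickle.load(open("top0.pkl","rb"));s=pickle.load(open("side0.pkl","rb"))
for f,(u0,u1,v0,v1) in ((t,(335,372,198,232)),(s,(220,252,228,280))):
    P=pts(f)[v0:v1,u0:u1].reshape(-1,3)
    for a,b in((0.19,0.22),(0.15,0.185),(0.06,0.15),(0.035,0.05),(0.002,0.012)):
        q=P[(P[:,2]>a)&(P[:,2]<b)&(P[:,1]>-0.375)]
        if len(q)>3: print(a,len(q),q.mean(0).round(4),q.min(0).round(3),q.max(0).round(3))
# stand via color in top: ring circle fit
P=pts(t); c=t["color"].astype(int)
tray=(c[...,1]>c[...,0]+80)&(P[...,2]<0.08)&(P[...,2]>0.045)
q=P[tray][:,:2].astype(np.float32); rc=cv2.minAreaRect(q); print("tray rim",rc)
E
```

```text
[[-0.906  0.423 -0.   ]
 [ 0.423  0.906 -0.001]
 [-0.    -0.001 -1.   ]]
p [0.2854 0.6112 0.2305] tool y deg 64.97 tilt 0.08 j [-1.24  0.48  0.02  1.56 -0.01  1.11 -0.08] t 0.15 F [ 0.09  0.7  -0.  ] w 0.0856
shift mm [-262.7  -55.5 -119.3] rot [-0.0014  0.0001  0.    ]
0.19 94 [ 0.4743 -0.3116  0.1983] [ 0.458 -0.329  0.19 ] [ 0.491 -0.296  0.205]
0.15 38 [ 0.4772 -0.3018  0.1707] [ 0.459 -0.313  0.152] [ 0.495 -0.297  0.184]
0.06 68 [ 0.4715 -0.3009  0.1041] [ 0.456 -0.315  0.072] [ 0.491 -0.294  0.146]
0.035 225 [ 0.4718 -0.304   0.0434] [ 0.431 -0.355  0.035] [ 0.518 -0.272  0.05 ]
0.002 227 [ 0.4736 -0.306   0.0048] [ 0.418 -0.375  0.002] [ 0.531 -0.267  0.012]
0.19 87 [ 0.473  -0.3147  0.1967] [ 0.457 -0.328  0.19 ] [ 0.488 -0.296  0.202]
0.15 103 [ 0.476  -0.3212  0.1675] [ 0.456 -0.329  0.15 ] [ 0.493 -0.304  0.185]
0.06 231 [ 0.4741 -0.3224  0.1078] [ 0.456 -0.333  0.061] [ 0.492 -0.306  0.149]
0.035 162 [ 0.4691 -0.312   0.0434] [ 0.433 -0.34   0.035] [ 0.516 -0.275  0.05 ]
0.002 75 [ 0.4876 -0.2343  0.0036] [ 0.42  -0.314  0.002] [ 0.53  -0.085  0.008]
tray rim ((0.48034876585006714, 0.17491376399993896), (0.24753430485725403, 0.30705368518829346), 10.736485481262207)
```

Emit:
play_rows(increments=[[-20, -5, -40, 0, 0, 0.07, 0], [-40, -5, -25, 0, 0, 0.08, 0], [-42, -6, -25, 0, 0, 0.08, 0], [-45, -6, -15, 0, 0, 0.08, 0], [-45, -6, -10, 0, 0, 0.08, 0]], force=30)

```text
clock: 0.65
tcp_pos: [0.4214, 0.4802, 0.3441]
orientation: [-1.256, -2.875, 0.015]
contact_force: [0.2, -0.4, -0.3]
grip_width: 0.0854
```

Run:
```python
from h import *
from bench import r
go(r,[0.474,-0.313,0.35],-15)
```

```text
p [0.4214 0.4802 0.3441] tool y deg 42.81 tilt 0.62 j [-1.07  0.35  0.16  1.5  -0.06  1.31 -0.15] t 0.65 F [ 0.19 -0.41 -0.27] w 0.0854
shift mm [-617.7 -500.5   -0.8] rot [-0.0101  0.005   1.009 ]
```

Emit:
play_rows(increments=[[-48, -3, 0, 0, 0, 0.07, 0], [-48, -3, 0, 0, 0, 0.07, 0], [-48, -3, 0, 0, 0, 0.07, 0], [-48, -3, 0, 0, 0, 0.07, 0], [-48, -3, 0, 0, 0, 0.07, 0]])

```text
clock: 1.15
tcp_pos: [0.5492, 0.2678, 0.3457]
orientation: [-1.756, -2.602, 0.011]
contact_force: [1.0, -0.0, 0.3]
grip_width: 0.0855
```

Emit:
play_rows(increments=[[-48, -3, 0, 0, 0, 0.07, 0], [-48, -3, 0, 0, 0, 0.07, 0], [-48, -3, 0, 0, 0, 0.07, 0], [-48, -3, 0, 0, 0, 0.07, 0], [-48, -3, 0, 0, 0, 0.07, 0]])

```text
clock: 1.65
tcp_pos: [0.5921, 0.0229, 0.3451]
orientation: [-2.2, -2.241, 0.013]
contact_force: [-0.0, -1.2, 0.2]
grip_width: 0.0854
```

Run:
```python
from h import *
from bench import r
go(r,[0.474,-0.313,0.35],-15)
```

```text
p [0.5921 0.0229 0.3451] tool y deg 1.05 tilt 0.49 j [-0.53  0.27  0.49  1.63 -0.13  1.28 -0.  ] t 1.65 F [-0.03 -1.18  0.25] w 0.0854
shift mm [-333.7 -124.2   -2.4] rot [-0.0063  0.0058  0.2801]
```

Emit:
play_rows(increments=[[-48, -15, 0, 0, 0, 0.03, 0], [-48, -17, 0, 0, 0, 0.03, 0], [-48, -17, 0, 0, 0, 0.03, 0], [-48, -17, 0, 0, 0, 0.03, 0], [-48, -17, 0, 0, 0, 0.03, 0]])

```text
clock: 2.15
tcp_pos: [0.5001, -0.2091, 0.3459]
orientation: [-2.372, -2.06, 0.016]
contact_force: [-0.2, -0.7, 0.0]
grip_width: 0.0855
```

Emit:
play_rows(increments=[[-30, -5, 0, 0, 0, 0.02, 0], [-10, 0, 0, 0, 0, 0, 0], [0, 0, 0, 0, 0, 0, 0]])

```text
clock: 2.45
tcp_pos: [0.4836, -0.2565, 0.3467]
orientation: [2.406, 2.019, -0.017]
contact_force: [0.2, 0.0, -1.0]
grip_width: 0.0853
```

Run:
```python
from h import *
from bench import r, grab_frame
go(r,[0.474,-0.313,0.30],-15)
f=grab_frame("wrist"); pickle.dump(f,open("w1.pkl","wb")); cv2.imwrite("pics/w1.png",f["color"])
print([np.round(proj(f,p),1) for p in ([0.474,-0.313,0.201],[0.474,-0.313,0.005])])
```

```text
p [ 0.4836 -0.2565  0.3467] tool y deg -10.0 tilt 0.61 j [-0.2   0.19  0.68  1.74 -0.12  1.25  0.33] t 2.45 F [ 0.19  0.   -0.98] w 0.0853
shift mm [-57.    0.7  47.2] rot [-0.0062  0.0087  0.0872]
[array([260.6, 224.3]), array([260.9, 175.3])]
```

View pics/w1.png

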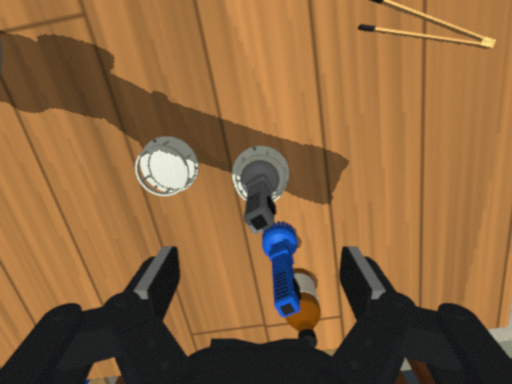

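The wrist view has the grey brush at (260,215) in the far stand, the blue one at (283,270) and the empty stand at (168,167). I'm cropping in on the handle to read its yaw.

Run:
```python
from h import *
f=pickle.load(open("w1.pkl","rb"))
crop(f,220,310,140,240,6,"pics/w1c.png")
P=pts(f); v,u=np.mgrid[:384,:512]
m=(P[...,2]>0.185)&(P[...,2]<0.215)&(P[...,1]>-0.34)&(u>220)&(u<300)&(v<240)
q=P[m]; print(len(q),q.mean(0).round(4),q.min(0).round(4),q.max(0).round(4))
rc=cv2.minAreaRect(P[m&(P[...,2]>0.196)][:,:2].astype(np.float32)*1000);print(rc)
```

```text
670 [ 0.4736 -0.3065  0.1974] [ 0.4559 -0.3244  0.185 ] [ 0.4916 -0.2936  0.2028]
((472.52154541015625, -309.1358947753906), (29.100727081298828, 25.98691177368164), 18.008373260498047)
```

View pics/w1c.png

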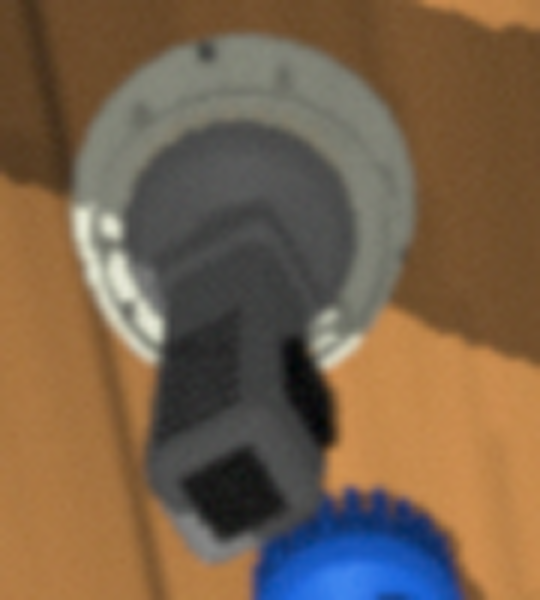

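Run:
```python
from h import *
for n,w in (("w1.pkl",(235,285,150,240)),("side0.pkl",(222,250,233,280)),("top0.pkl",(340,372,198,225))):
    f=pickle.load(open(n,"rb")); P=pts(f)[w[2]:w[3],w[0]:w[1]]
    q=P.reshape(-1,3); q=q[(q[:,2]>0.085)&(q[:,2]<0.2)&(q[:,1]>-0.36)&(abs(q[:,0]-.474)<.04)][:,:2]*1000
    best=None
    # fit 30x28 rectangle outline (button side +x) by robust distance to the boundary
    for a in np.arange(-45,45,1.):
        c,s=np.cos(np.radians(a)),np.sin(np.radians(a))
        for cx in np.arange(464,485,1.):
            for cy in np.arange(-324,-298,1.):
                d=q-[cx,cy]; X=abs(d@[c,s])-15;Y=abs(d@[-s,c])-14
                sd=np.where((X>0)&(Y>0),np.hypot(X,Y),np.maximum(X,Y))
                e=np.minimum(abs(sd),4).mean()
                if best is None or e<best[0]: best=(e,a,cx,cy)
    print(n,len(q),best)
```

```text
w1.pkl 1173 (np.float64(1.451206012638214), np.float64(20.0), np.float64(473.0), np.float64(-310.0))
side0.pkl 383 (np.float64(1.4150638495233283), np.float64(19.0), np.float64(473.0), np.float64(-310.0))
top0.pkl 168 (np.float64(1.6078498757362438), np.float64(20.0), np.float64(475.0), np.float64(-313.0))
```

Run:
```python
from h import *
from bench import r
go(r,[0.4735,-0.311,0.26],20)
```

```text
p [ 0.484  -0.2556  0.3466] tool y deg -9.93 tilt 0.61 j [-0.21  0.19  0.68  1.74 -0.12  1.25  0.33] t 2.5 F [ 0.05 -0.93  0.81] w 0.0856
shift mm [-55.7  -0.2  87.1] rot [-0.0087  0.0063 -0.5224]
```

Emit:
play_rows(increments=[[-14, 0, 10, -0.004, 0.003, -0.13, 0], [-14, -4, 10, -0.004, 0.003, -0.13, 0], [-14, -8, 10, 0, 0, -0.13, 0], [-12, -8, 10, 0, 0, -0.13, 0], [0, 0, 0, 0, 0, -0.02, 0]])

```text
clock: 3.0
tcp_pos: [0.473, -0.3006, 0.3038]
orientation: [-1.724, -2.624, -0.005]
contact_force: [-0.8, -0.4, 0.4]
grip_width: 0.0857
```

Run:
```python
from h import *
from bench import r,grab_frame
go(r,[0.4735,-0.311,0.26],20)
f=grab_frame("wrist"); pickle.dump(f,open("w2.pkl","wb")); cv2.imwrite("pics/w2.png",f["color"])
```

```text
p [ 0.473  -0.3006  0.3038] tool y deg 23.39 tilt 0.21 j [-0.04  0.25  0.6   1.77 -0.15  1.17  1.02] t 3.0 F [-0.84 -0.39  0.42] w 0.0857
shift mm [-9.9 -3.7 43.7] rot [ 0.0012 -0.0034  0.0591]
```

View pics/w2.png

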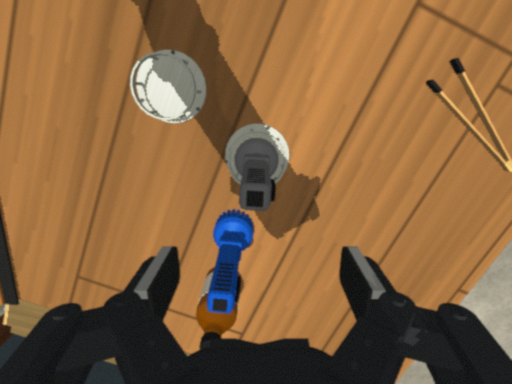

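The wrist view shows the handle square to the jaws at (256,190), with the dark button on the right at (272,190).

Run:
```python
from h import *
f=pickle.load(open("w2.pkl","rb")); P=pts(f)
v,u=np.mgrid[:384,:512]
m=(P[...,2]>0.195)&(P[...,2]<0.21)&(u>230)&(u<285)&(v<212)
print(m.sum(),P[m].mean(0).round(4),cv2.minAreaRect(P[m][:,:2].astype(np.float32)*1000))
from bench import r
go(r,[0.4735,-0.311,0.26],20)
```

```text
793 [ 0.4717 -0.3087  0.1995] ((472.1932678222656, -309.34619140625), (29.38177490234375, 27.273414611816406), 17.751203536987305)
p [ 0.4741 -0.2995  0.3044] tool y deg 23.36 tilt 0.24 j [-0.04  0.25  0.6   1.77 -0.16  1.17  1.02] t 3.05 F [0.7  1.2  0.33] w 0.0854
shift mm [-10.5  -5.2  44.4] rot [ 0.0025 -0.0034  0.0587]
```

Emit:
play_rows(increments=[[-10, -5, 20, 0, 0, 0.06, 0], [0, 0, 24, 0, 0, 0, 0], [0, 0, 0, 0, 0, 0, 0]])

```text
clock: 3.35
tcp_pos: [0.4791, -0.3045, 0.261]
orientation: [1.806, 2.57, 0.012]
contact_force: [-0.9, 1.0, -1.1]
grip_width: 0.0855
```

Run:
```python
from h import *
from bench import r
go(r,[0.4725,-0.3105,0.149],19.5)
```

```text
p [ 0.4791 -0.3045  0.261 ] tool y deg 19.81 tilt 0.43 j [-0.02  0.3   0.6   1.81 -0.2   1.08  1.  ] t 3.35 F [-0.86  1.   -1.13] w 0.0855
shift mm [ -3.8  -8.9 111.9] rot [ 0.0065 -0.0037  0.0055]
```

Emit:
play_rows(increments=[[-3.8, -8.9, 0, 0.006, -0.004, 0.005, 0], [0, 0, 0, 0, 0, 0, 0]])

```text
clock: 3.55
tcp_pos: [0.4737, -0.3096, 0.2627]
orientation: [1.81, 2.565, 0.0]
contact_force: [0.4, -1.0, -0.2]
grip_width: 0.0855
```

Run:
```python
from h import *
from bench import r
go(r,[0.4725,-0.3105,0.149],19.5)
```

```text
p [ 0.4737 -0.3096  0.2627] tool y deg 19.58 tilt 0.09 j [-0.02  0.3   0.61  1.82 -0.19  1.08  1.  ] t 3.55 F [ 0.39 -0.96 -0.24] w 0.0855
shift mm [ -0.3  -1.6 113.7] rot [0.0012 0.0012 0.0014]
```

Emit:
play_rows(increments=[[0, -1.5, 30, 0, 0, 0, 0], [0, 0, 30, 0, 0, 0, 0], [0, 0, 0, 0, 0, 0, 0]])

```text
clock: 3.85
tcp_pos: [0.4761, -0.3103, 0.2063]
orientation: [1.805, 2.559, 0.005]
contact_force: [0.3, 0.5, 0.8]
grip_width: 0.0853
```

Run:
```python
from h import *
from bench import r,grab_frame
go(r,[0.4725,-0.3105,0.149],19.5)
f=grab_frame("side"); crop(f,180,290,170,320,4,"pics/s3.png")
f=grab_frame("wrist"); cv2.imwrite("pics/w3.png",f["color"])
```

```text
p [ 0.4761 -0.3103  0.2063] tool y deg 19.59 tilt 0.62 j [ 0.01  0.36  0.58  1.88 -0.24  0.96  1.04] t 3.85 F [0.32 0.49 0.79] w 0.0853
shift mm [ 1.4 -4.  57.3] rot [0.0087 0.0064 0.0016]
```

View pics/w3.png

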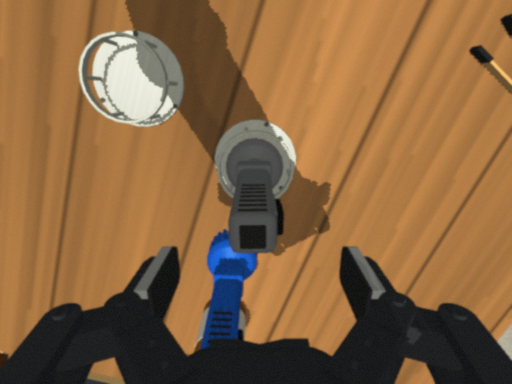

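View pics/s3.png

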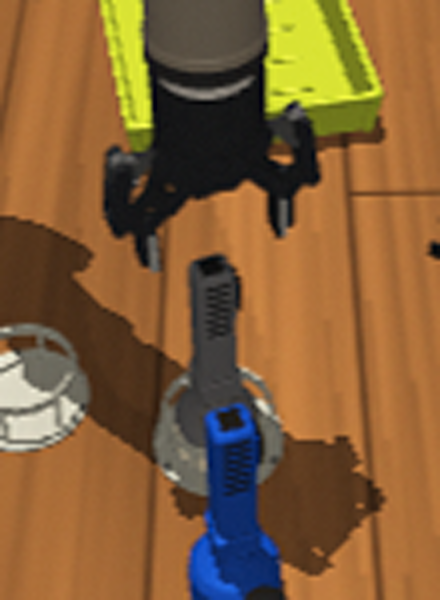

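The jaws straddle the handle at (255,215) in the wrist view and are aligned with it. I'm descending.

Emit:
play_rows(increments=[[1, -4, 20, 0.008, 0.006, 0, 0], [0, 0, 20, 0, 0, 0, 0], [0, 0, 15, 0, 0, 0, 0], [0, 0, 0, 0, 0, 0, 0]])

```text
clock: 4.35
tcp_pos: [0.4775, -0.3144, 0.1575]
orientation: [1.803, 2.555, 0.005]
contact_force: [-0.4, -0.2, -0.1]
grip_width: 0.085
```

Run:
```python
from h import *
from bench import r
go(r,[0.4725,-0.3105,0.149],19.5)
```

```text
p [ 0.4775 -0.3144  0.1575] tool y deg 19.57 tilt 0.85 j [ 0.04  0.43  0.55  1.92 -0.29  0.86  1.09] t 4.35 F [-0.38 -0.24 -0.15] w 0.085
shift mm [ 5.4 -3.5  8.4] rot [0.011  0.0099 0.0013]
```

Emit:
play_rows(increments=[[5, -3, 5, 0.011, 0.01, 0, 0], [0, 0, 0, 0, 0, 0, 0]])

```text
clock: 4.55
tcp_pos: [0.473, -0.3109, 0.1529]
orientation: [-1.812, -2.566, 0.0]
contact_force: [0.0, 0.0, 0.1]
grip_width: 0.0854
```

Run:
```python
from h import *
from bench import r
go(r,[0.473,-0.3105,0.150],19.5)
```

```text
p [ 0.473  -0.3109  0.1529] tool y deg 19.55 tilt 0.04 j [ 0.04  0.43  0.55  1.92 -0.29  0.87  1.09] t 4.55 F [0.03 0.03 0.07] w 0.0854
shift mm [0.3 0.1 2.9] rot [-0.0004 -0.0005  0.0009]
```

Good. Lowering a little and closing at 30 N.

Emit:
play_rows(increments=[[0, 0, 2, 0, 0, 0, 100], [0, 0, 0, 0, 0, 0, 255], [0, 0, 0, 0, 0, 0, 255], [0, 0, 0, 0, 0, 0, 255], [0, 0, 0, 0, 0, 0, 255]], force=30)

```text
clock: 5.05
tcp_pos: [0.4738, -0.3115, 0.1526]
orientation: [1.811, 2.565, 0.001]
contact_force: [-0.1, -0.3, -2.1]
grip_width: 0.0294
```

Run:
```python
from h import *
from bench import r,grab_frame
go(r,[0.4725,-0.3105,0.150],19.5)
f=grab_frame("side"); crop(f,180,290,170,320,4,"pics/s4.png")
f=grab_frame("wrist"); cv2.imwrite("pics/w4.png",f["color"])
```

```text
p [ 0.4738 -0.3115  0.1526] tool y deg 19.56 tilt 0.12 j [ 0.04  0.43  0.55  1.92 -0.29  0.86  1.09] t 5.05 F [-0.13 -0.32 -2.07] w 0.0294
shift mm [ 1.4 -0.9  2.6] rot [0.0015 0.0014 0.001 ]
```

View pics/w4.png

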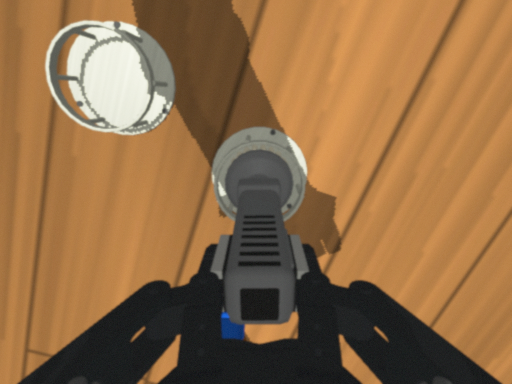

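View pics/s4.png

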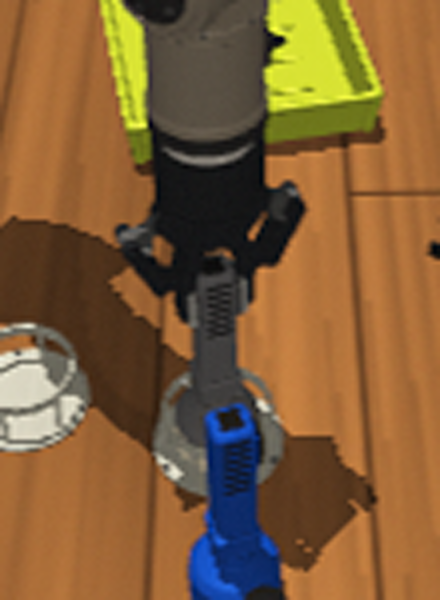

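The opening is 29.4 mm, so the button is flush. The pinch in both views is on button and back, with the handle at (260,260) in the wrist view. I'm pulling up slowly.

Emit:
play_rows(increments=[[0, 0, -8, 0, 0, 0, 255], [0, 0, -8, 0, 0, 0, 255], [0, 0, -8, 0, 0, 0, 255], [0, 0, -8, 0, 0, 0, 255], [0, 0, 0, 0, 0, 0, 255]])

```text
clock: 5.65
tcp_pos: [0.4737, -0.3114, 0.1874]
orientation: [1.811, 2.565, 0.001]
contact_force: [-0.7, 0.2, -0.6]
grip_width: 0.03
```

Run:
```python
from h import *
from bench import r,grab_frame
go(r,[0.4738,-0.3115,0.24],19.5)
f=grab_frame("side"); crop(f,180,290,170,320,4,"pics/s5.png")
```

```text
p [ 0.4737 -0.3114  0.1874] tool y deg 19.55 tilt 0.11 j [ 0.02  0.39  0.58  1.89 -0.26  0.93  1.06] t 5.65 F [-0.75  0.19 -0.57] w 0.03
shift mm [ -0.2   0.1 -52.6] rot [0.0014 0.0012 0.0009]
```

View pics/s5.png

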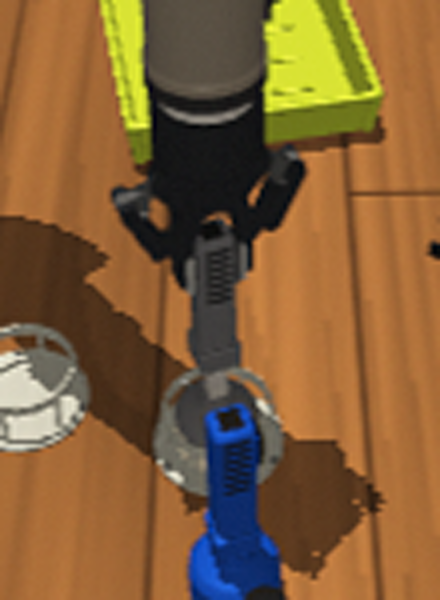

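The handle is sliding: the bare tube shows at (217,385) and the head is still in the stand. I'll keep pulling and watch the force near 90 mm (TCP z about 0.243).

Emit:
play_rows(increments=[[0, 0, -10, 0, 0, 0, 255], [0, 0, -10, 0, 0, 0, 255], [0, 0, -10, 0, 0, 0, 255], [0, 0, -10, 0, 0, 0, 255], [0, 0, -6, 0, 0, 0, 255]])

```text
clock: 6.2
tcp_pos: [0.4731, -0.3108, 0.2359]
orientation: [1.812, 2.566, 0.0]
contact_force: [0.5, 0.8, -2.5]
grip_width: 0.0299
```

Emit:
play_rows(increments=[[0, 0, -4, 0, 0, 0, 255], [0, 0, 0, 0, 0, 0, 255]])

```text
clock: 6.4
tcp_pos: [0.4731, -0.3109, 0.2414]
orientation: [1.812, 2.566, 0.001]
contact_force: [-0.9, 0.7, 0.0]
grip_width: 0.0301
```

Run:
```python
from h import *
from bench import r,grab_frame
go(r,[0.4738,-0.3115,0.243],19.5)
```

```text
p [ 0.4731 -0.3109  0.2414] tool y deg 19.55 tilt 0.06 j [-0.01  0.32  0.6   1.84 -0.21  1.04  1.02] t 6.4 F [-0.89  0.69  0.03] w 0.0301
shift mm [-0.8  0.5 -1.6] rot [0.001  0.0003 0.0009]
```

Emit:
play_rows(increments=[[0, 0, -2, 0, 0, 0, 255], [0, 0, 0, 0, 0, 0, 255]])

```text
clock: 6.6
tcp_pos: [0.4728, -0.3107, 0.2431]
orientation: [1.812, 2.566, 0.001]
contact_force: [0.4, 0.3, -3.5]
grip_width: 0.0295
```

Emit:
play_rows(increments=[[0, 0, -2, 0, 0, 0, 255], [0, 0, 0, 0, 0, 0, 255]])

```text
clock: 6.8
tcp_pos: [0.4723, -0.3103, 0.2442]
orientation: [-1.811, -2.565, 0.0]
contact_force: [-0.9, -0.4, -3.8]
grip_width: 0.0294
```

Run:
```python
from h import *
from bench import r,grab_frame
go(r,[0.4738,-0.3115,0.243],19.5)
for i in range(3):
    f=grab_frame("side"); print(r.get_obs()["contact_force"].round(2),r.get_obs()["tcp_pos"].round(4))
crop(f,180,290,170,320,4,"pics/s6.png"); pickle.dump(f,open("s6.pkl","wb"))
```

```text
p [ 0.4723 -0.3103  0.2442] tool y deg 19.55 tilt 0.1 j [-0.01  0.32  0.6   1.84 -0.21  1.05  1.02] t 6.8 F [-0.94 -0.37 -3.81] w 0.0294
shift mm [-1.6  1.   1.2] rot [-0.001  -0.0013  0.0009]
[ 1.03  0.12 -3.37] [ 0.4722 -0.3102  0.244 ]
[ 0.93  0.02 -3.07] [ 0.4722 -0.3102  0.244 ]
[ 0.09 -0.94 -3.92] [ 0.4722 -0.3102  0.2441]
```

View pics/s6.png

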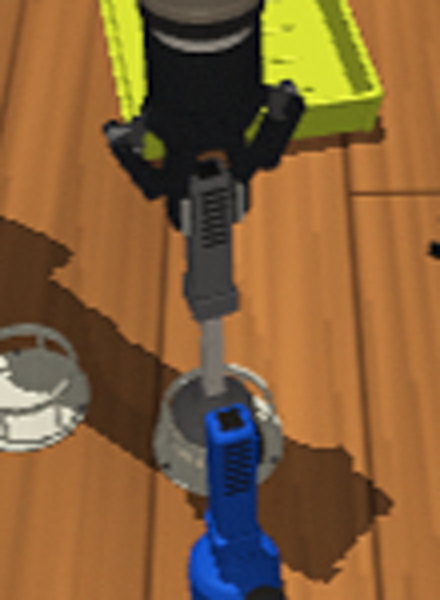

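At the end of travel: about −3.6 N (the whole weight) at 91.5 mm of lift, with the tube bare between (210,310) and (215,395). Lowering 1 mm and releasing gently so the button springs out.

Emit:
play_rows(increments=[[0, 0, 1, 0, 0, 0, 255], [0, 0, 0, 0, 0, 0, 160], [0, 0, 0, 0, 0, 0, 150], [0, 0, 0, 0, 0, 0, 140], [0, 0, 0, 0, 0, 0, 130]])

```text
clock: 7.45
tcp_pos: [0.473, -0.3108, 0.2439]
orientation: [1.812, 2.566, 0.0]
contact_force: [0.0, -0.3, -0.5]
grip_width: 0.0416
```

Run:
```python
from h import *
from bench import r,grab_frame
go(r,[0.473,-0.3105,0.243],19.5)
f=grab_frame("side"); crop(f,180,290,170,320,4,"pics/s7.png"); pickle.dump(f,open("s7.pkl","wb"))
f=grab_frame("wrist"); cv2.imwrite("pics/w7.png",f["color"])
```

```text
p [ 0.473  -0.3108  0.2439] tool y deg 19.55 tilt 0.01 j [-0.01  0.32  0.6   1.84 -0.21  1.05  1.02] t 7.45 F [ 0.02 -0.33 -0.5 ] w 0.0416
shift mm [0.3 0.1 0.9] rot [ 0.0002 -0.      0.0008]
```

View pics/s7.png

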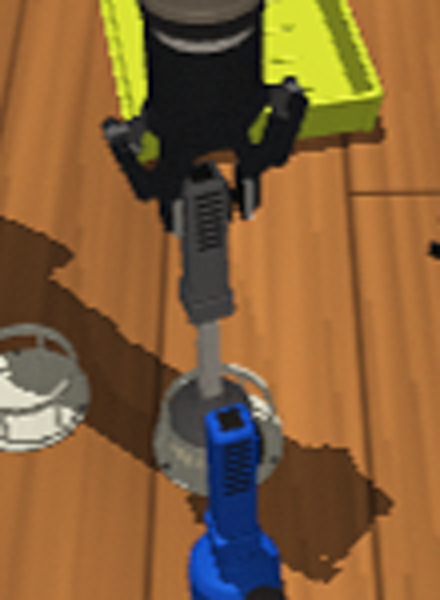

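View pics/w7.png

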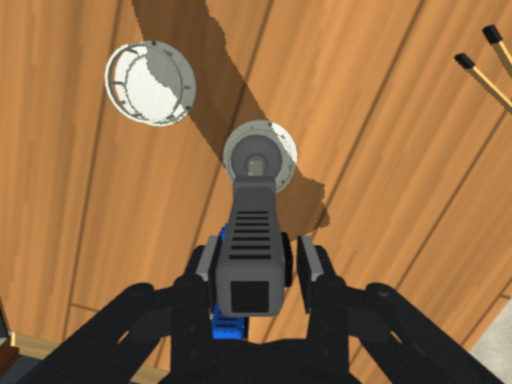

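The handle stayed out and the button shows proud at (288,255) in the wrist view. The handle is resting on the left pad. I'll open fully.

Emit:
play_rows(increments=[[0, 0, 0, 0, 0, 0, 100], [0, 0, 0, 0, 0, 0, 50], [0, 0, 0, 0, 0, 0, 0], [0, 0, 0, 0, 0, 0, 0], [0, 0, 0, 0, 0, 0, 0]])

```text
clock: 8.05
tcp_pos: [0.4733, -0.311, 0.2444]
orientation: [1.811, 2.565, 0.001]
contact_force: [0.7, 0.3, -0.1]
grip_width: 0.0851
```

Run:
```python
from h import *
from bench import r,grab_frame
go(r,[0.473,-0.3105,0.32],19.5)
f=grab_frame("side"); crop(f,180,290,170,320,4,"pics/s8.png"); pickle.dump(f,open("s8.pkl","wb"))
f=grab_frame("wrist"); crop(f,180,340,150,330,4,"pics/w8.png"); pickle.dump(f,open("w8.pkl","wb"))
```

```text
p [ 0.4733 -0.311   0.2444] tool y deg 19.55 tilt 0.07 j [-0.01  0.32  0.6   1.84 -0.21  1.05  1.02] t 8.05 F [ 0.68  0.3  -0.11] w 0.0851
shift mm [  0.5  -0.  -75.6] rot [0.001  0.0007 0.0009]
```

View pics/s8.png

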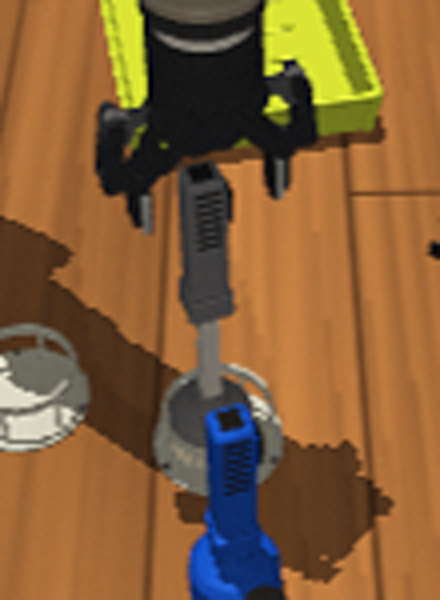

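View pics/w8.png

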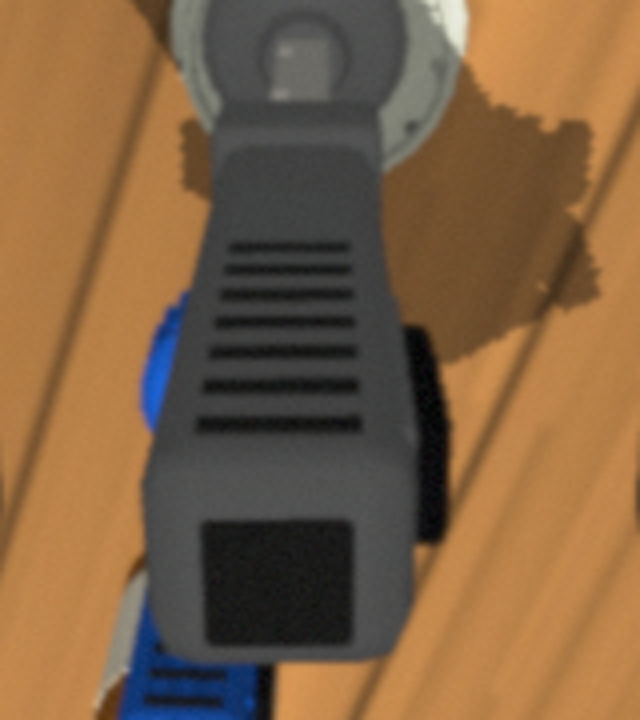

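Run:
```python
from h import *
f=pickle.load(open("w8.pkl","rb")); P=pts(f); v,u=np.mgrid[:384,:512]
m=(P[...,2]>0.283)&(P[...,2]<0.305)&(u>210)&(u<290)&(v<320)&(v>260)
print(m.sum(),P[m].mean(0).round(4),np.percentile(P[m][:,2],[5,50,95]).round(4),cv2.minAreaRect(P[m][:,:2].astype(np.float32)*1000))
s=pickle.load(open("s8.pkl","rb")); Q=pts(s); v,u=np.mgrid[:384,:512]
m=(Q[...,2]>0.278)&(u>222)&(u<242)&(v>205)&(v<240)&(Q[...,1]<-.28)
print(m.sum(),Q[m].mean(0).round(4),np.percentile(Q[m],[2,50,98],axis=0).round(4).tolist())
for z in (0.165,0.19,0.215,0.24,0.265):
    for n,X,lo in(("w",P,0),("s",Q,0)):
        k=(abs(X[...,2]-z)<0.006)&(abs(X[...,0]-.47)<.04)&(abs(X[...,1]+.311)<.035)
        if n=="w": k&=(u>200)&(u<300)
        else: k&=(u<241)&(u>223)
        if k.sum()>5: print(n,z,k.sum(),X[k].mean(0).round(4),X[k].min(0).round(3),X[k].max(0).round(3))
```

```text
3565 [ 0.4671 -0.3063  0.2883] [0.2846 0.2886 0.2906] ((467.7475280761719, -308.60345458984375), (29.91643524169922, 26.408008575439453), 19.239185333251953)
142 [ 0.4677 -0.3188  0.2987] [[0.4518, -0.3372, 0.2795], [0.4679, -0.3191, 0.288], [0.4845, -0.3005, 0.3356]]
w 0.165 158 [ 0.4627 -0.2944  0.1654] [ 0.448 -0.301  0.159] [ 0.48  -0.289  0.171]
s 0.165 37 [ 0.4683 -0.3227  0.1655] [ 0.45 -0.33  0.16] [ 0.487 -0.305  0.171]
w 0.19 198 [ 0.4642 -0.2965  0.1902] [ 0.451 -0.307  0.184] [ 0.48  -0.293  0.196]
s 0.19 32 [ 0.4695 -0.3213  0.1901] [ 0.454 -0.329  0.185] [ 0.485 -0.312  0.196]
w 0.215 285 [ 0.4639 -0.2966  0.2153] [ 0.451 -0.307  0.209] [ 0.48  -0.293  0.221]
s 0.215 38 [ 0.4712 -0.3213  0.2155] [ 0.455 -0.327  0.21 ] [ 0.485 -0.315  0.221]
w 0.24 455 [ 0.4639 -0.2965  0.2402] [ 0.451 -0.307  0.234] [ 0.482 -0.293  0.246]
s 0.24 39 [ 0.4686 -0.3215  0.24  ] [ 0.453 -0.328  0.234] [ 0.486 -0.308  0.246]
w 0.265 819 [ 0.4666 -0.2964  0.2653] [ 0.451 -0.307  0.259] [ 0.486 -0.292  0.271]
s 0.265 45 [ 0.4728 -0.32    0.2654] [ 0.454 -0.327  0.259] [ 0.489 -0.304  0.271]
```

The handle top is at z≈0.289, against 0.1995 at home, so it is out about 89–90 mm. The button is proud by about 4.5 mm in the crop (32 px at about 7.2 px/mm). Next I raise, turn a quarter and grip the plain sides.

Emit:
play_rows(increments=[[0, 0, -25, 0, 0, 0, 0], [0, 0, -25, 0, 0, 0, 0], [0, 0, -25, 0, 0, 0, 0], [0, 0, -10, 0, 0, 0, 0], [0, 0, 0, 0, 0, 0, 0]])

```text
clock: 8.65
tcp_pos: [0.4724, -0.3105, 0.3308]
orientation: [-1.811, -2.565, 0.001]
contact_force: [-0.5, -0.6, 0.1]
grip_width: 0.0854
```

Run:
```python
from h import *
from bench import r,grab_frame
go(r,[0.468,-0.3085,0.33],-70.5)
```

```text
p [ 0.4724 -0.3105  0.3308] tool y deg 19.54 tilt 0.12 j [-0.04  0.24  0.63  1.73 -0.15  1.23  0.96] t 8.65 F [-0.54 -0.59  0.14] w 0.0854
shift mm [ 3.4 -3.5  0.8] rot [-2.3000e-03  1.0000e-04  1.5715e+00]
```

Emit:
play_rows(increments=[[3, -3, 0, 0, 0, 0.14, 0], [0, 0, 0, 0, 0, 0.14, 0], [0, 0, 0, 0, 0, 0.14, 0], [0, 0, 0, 0, 0, 0.14, 0], [0, 0, 0, 0, 0, 0.14, 0]])

```text
clock: 9.15
tcp_pos: [0.4663, -0.3072, 0.3248]
orientation: [-2.598, -1.752, 0.007]
contact_force: [-0.1, -0.2, -0.2]
grip_width: 0.0852
```

Emit:
play_rows(increments=[[0, 0, 0, 0, 0, 0.14, 0], [0, 0, 0, 0, 0, 0.14, 0], [0, 0, 0, 0, 0, 0.14, 0], [0, 0, 0, 0, 0, 0.14, 0], [0, 0, 0, 0, 0, 0.14, 0]])

```text
clock: 9.65
tcp_pos: [0.4636, -0.3051, 0.3173]
orientation: [-3.05, -0.708, 0.024]
contact_force: [-0.2, 0.2, 0.1]
grip_width: 0.0856
```

Run:
```python
from h import *
from bench import r,grab_frame
go(r,[0.468,-0.3085,0.33],-70.5)
```

```text
p [ 0.4636 -0.3051  0.3173] tool y deg -63.86 tilt 1.08 j [-0.25  0.28  0.9   1.77 -0.23  1.22 -0.4 ] t 9.65 F [-0.21  0.17  0.06] w 0.0856
shift mm [  2.3   4.8 -12.8] rot [-0.0133  0.0133  0.1159]
```

Emit:
play_rows(increments=[[2.3, 4.8, -10, -0.013, 0.013, 0.116, 0], [0, 0, 0, 0, 0, 0, 0]])

```text
clock: 9.85
tcp_pos: [0.4671, -0.3076, 0.3243]
orientation: [-3.096, -0.521, 0.006]
contact_force: [-0.4, -0.1, -0.4]
grip_width: 0.0857
```

Run:
```python
from h import *
from bench import r,grab_frame
go(r,[0.468,-0.3085,0.33],-70.5)
f=grab_frame("wrist"); cv2.imwrite("pics/w9.png",f["color"]); pickle.dump(f,open("w9.pkl","wb"))
P=pts(f); v,u=np.mgrid[:384,:512]
m=(P[...,2]>0.275)&(P[...,2]<0.305)&(u>200)&(u<310)&(v<330)&(abs(P[...,0]-.468)<.04)&(abs(P[...,1]+.31)<.04)
print(m.sum(),P[m].mean(0).round(4),np.percentile(P[m][:,2],[5,50,95]).round(4))
print(cv2.minAreaRect(P[m&(P[...,2]>.283)][:,:2].astype(np.float32)*1000))
```

```text
p [ 0.4671 -0.3076  0.3243] tool y deg -70.9 tilt 0.25 j [-0.27  0.28  0.93  1.76 -0.24  1.22 -0.51] t 9.85 F [-0.4  -0.1  -0.36] w 0.0857
shift mm [ 0.6  1.2 -5.7] rot [-0.0023  0.0038 -0.0071]
1671 [ 0.4715 -0.3082  0.2872] [0.2778 0.2884 0.2908]
((468.78289794921875, -309.1141357421875), (28.66396141052246, 28.472936630249023), 20.595598220825195)
```

View pics/w9.png

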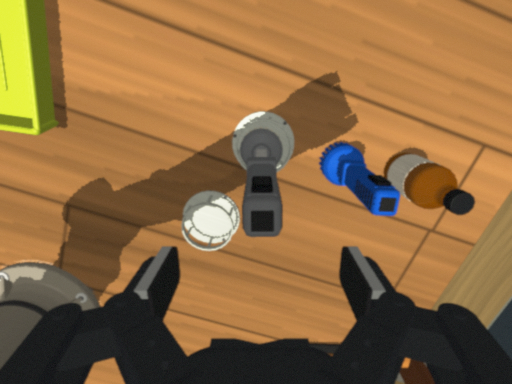

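The button now faces the camera at (261,185) and the jaws straddle the plain sides. I'm descending.

Emit:
play_rows(increments=[[0.6, 1.5, 20, -0.002, 0.004, -0.007, 0], [0, 0, 20, 0, 0, 0, 0], [0, 0, 0, 0, 0, 0, 0]])

```text
clock: 10.2
tcp_pos: [0.4666, -0.3067, 0.2797]
orientation: [-3.088, -0.554, 0.007]
contact_force: [0.8, 0.5, 0.5]
grip_width: 0.0851
```

Run:
```python
from h import *
from bench import r,grab_frame
go(r,[0.4683,-0.309,0.241],-70.5)
```

```text
p [ 0.4666 -0.3067  0.2797] tool y deg -69.66 tilt 0.33 j [-0.24  0.33  0.9   1.82 -0.28  1.14 -0.46] t 10.2 F [0.78 0.48 0.5 ] w 0.0851
shift mm [ 0.9  3.  38.7] rot [-0.0047  0.0034  0.0147]
```

Emit:
play_rows(increments=[[1, 3, 18, -0.005, 0.003, 0.015, 0], [0, 0, 16, 0, 0, 0, 0], [0, 0, 0, 0, 0, 0, 0]])

```text
clock: 10.5
tcp_pos: [0.4681, -0.3089, 0.2448]
orientation: [-3.094, -0.541, 0.003]
contact_force: [-0.5, -0.3, 0.2]
grip_width: 0.0858
```

Run:
```python
from h import *
from bench import r,grab_frame
go(r,[0.4683,-0.309,0.241],-70.5)
```

```text
p [ 0.4681 -0.3089  0.2448] tool y deg -70.17 tilt 0.1 j [-0.21  0.37  0.88  1.86 -0.32  1.07 -0.43] t 10.5 F [-0.55 -0.28  0.22] w 0.0858
shift mm [0.1 0.2 3.8] rot [-0.001   0.0015  0.0057]
```

Emit:
play_rows(increments=[[0, 0, 3, 0, 0, 0.005, 0], [0, 0, 0, 0, 0, 0, 100], [0, 0, 0, 0, 0, 0, 255], [0, 0, 0, 0, 0, 0, 255], [0, 0, 0, 0, 0, 0, 255]], force=45)

```text
clock: 11.0
tcp_pos: [0.4692, -0.3098, 0.2447]
orientation: [3.094, 0.537, 0.002]
contact_force: [0.0, -1.4, 0.4]
grip_width: 0.0284
```

Run:
```python
from h import *
from bench import r,grab_frame
go(r,[0.4683,-0.309,0.345],-70.5)
f=grab_frame("wrist"); crop(f,180,340,150,330,4,"pics/w10.png"); pickle.dump(f,open("w10.pkl","wb"))
```

```text
p [ 0.4692 -0.3098  0.2447] tool y deg -70.33 tilt 0.09 j [-0.21  0.37  0.88  1.86 -0.32  1.06 -0.43] t 11.0 F [ 0.01 -1.45  0.43] w 0.0284
shift mm [  -0.5   -0.9 -100.3] rot [ 0.0012 -0.0011  0.003 ]
```

View pics/w10.png

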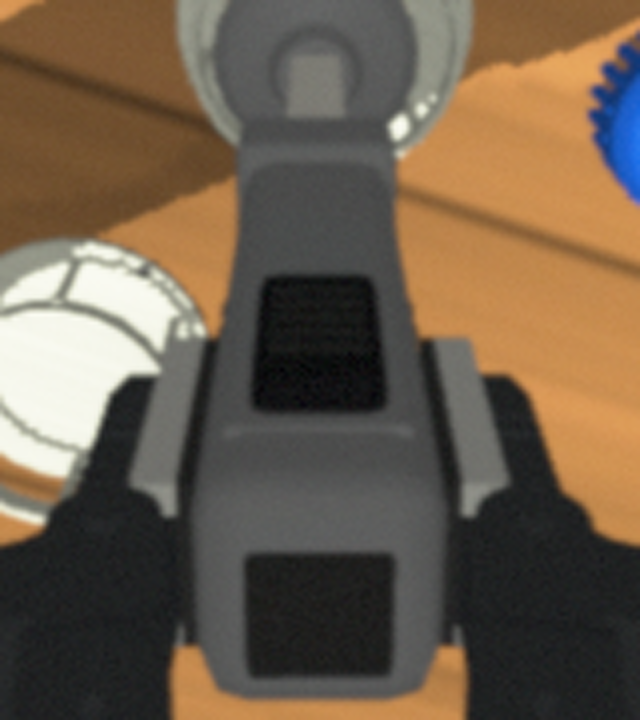

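It's gripped on the plain sides at 28.4 mm opening, and the button at (318,345) is untouched between the pads. I'm lifting.

Emit:
play_rows(increments=[[0, 0, -10, 0, 0, 0, 255], [0, 0, -12, 0, 0, 0, 255], [0, 0, -15, 0, 0, 0, 255], [0, 0, -15, 0, 0, 0, 255], [0, 0, -15, 0, 0, 0, 255]])

```text
clock: 11.55
tcp_pos: [0.4677, -0.3084, 0.3141]
orientation: [-3.094, -0.536, 0.004]
contact_force: [0.1, -0.0, -4.4]
grip_width: 0.0279
```

Run:
```python
from h import *
from bench import r,grab_frame
go(r,[0.469,-0.3095,0.347],-70.5)
f=grab_frame("side"); crop(f,180,290,150,320,3,"pics/s11.png"); pickle.dump(f,open("s11.pkl","wb"))
```

```text
p [ 0.4677 -0.3084  0.3141] tool y deg -70.34 tilt 0.19 j [-0.26  0.3   0.92  1.77 -0.25  1.2  -0.49] t 11.55 F [ 0.12 -0.02 -4.43] w 0.0279
shift mm [  0.7   1.4 -32.9] rot [-0.0024  0.0023  0.0028]
```

View pics/s11.png

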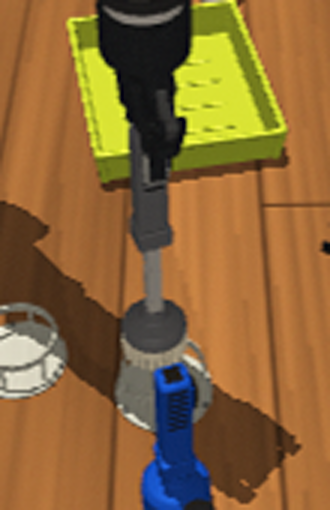

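It's clear of the stand: the head hangs at (153,325) in the crop and the contact force shows −4.4 N. Raising to a foot height of about 0.11 m, then moving to the tray.

Emit:
play_rows(increments=[[0, 0, -15, 0, 0, 0, 255], [0, 0, -15, 0, 0, 0, 255], [3, -8, -6, -0.002, 0.002, 0, 255], [6, -16, 0, 0, 0, 0, 255], [8, -22, 0, 0, 0, 0, 255]])

```text
clock: 12.1
tcp_pos: [0.4672, -0.2618, 0.3551]
orientation: [3.093, 0.524, 0.005]
contact_force: [-0.1, 1.2, -2.8]
grip_width: 0.0272
```

Emit:
play_rows(increments=[[9, -24, 0, 0, 0, 0, 255], [9, -24, 0, 0, 0, 0, 255], [9, -24, 0, 0, 0, 0, 255], [9, -24, 0, 0, 0, 0, 255], [9, -24, 0, 0, 0, 0, 255]])

```text
clock: 12.6
tcp_pos: [0.4672, -0.1267, 0.3526]
orientation: [3.096, 0.523, 0.002]
contact_force: [0.4, 0.6, -4.3]
grip_width: 0.0273
```

Run:
```python
from h import *
from bench import r,grab_frame
go(r,[0.480,0.175,0.35],-70.5)
```

```text
p [ 0.4672 -0.1267  0.3526] tool y deg -70.84 tilt 0.12 j [-0.67  0.03  0.84  1.87 -0.02  1.25 -1.06] t 12.6 F [ 0.39  0.57 -4.26] w 0.0273
shift mm [ 111.1 -280.8    2.2] rot [ 0.0018 -0.001  -0.006 ]
```

Emit:
play_rows(increments=[[13, -21, 0, 0, 0, 0, 255], [13, -21, 0, 0, 0, 0, 255], [13, -21, 0, 0, 0, 0, 255], [11, -23, 0, 0, 0, 0, 255], [9, -24, 0, 0, 0, 0, 255]])

```text
clock: 13.1
tcp_pos: [0.4833, 0.004, 0.3508]
orientation: [-3.096, -0.524, 0.001]
contact_force: [0.5, -0.6, -3.5]
grip_width: 0.0275
```

Run:
```python
from h import *
from bench import r,grab_frame
go(r,[0.480,0.175,0.35],-70.5)
```

```text
p [0.4833 0.004  0.3508] tool y deg -70.77 tilt 0.1 j [-0.82  0.03  0.71  1.87 -0.02  1.25 -1.33] t 13.1 F [ 0.52 -0.58 -3.52] w 0.0275
shift mm [  53.2 -162.5    1.1] rot [-0.0017  0.0001 -0.0047]
```

Emit:
play_rows(increments=[[9, -26, 0, 0, 0, 0, 255], [9, -26, 0, 0, 0, 0, 255], [8, -26, 0, 0, 0, 0, 255], [8, -26, 0, 0, 0, 0, 255], [6, -20, 0, 0, 0, 0, 255]])

```text
clock: 13.6
tcp_pos: [0.4758, 0.1415, 0.349]
orientation: [-3.095, -0.527, 0.005]
contact_force: [-0.4, -0.3, -3.5]
grip_width: 0.0275
```

Run:
```python
from h import *
from bench import r,grab_frame
go(r,[0.480,0.175,0.34],-70.5)
```

```text
p [0.4758 0.1415 0.349 ] tool y deg -70.67 tilt 0.22 j [-0.96  0.07  0.59  1.84 -0.04  1.24 -1.59] t 13.6 F [-0.42 -0.25 -3.45] w 0.0275
shift mm [ 15.  -30.2   9.1] rot [-0.0028  0.0028 -0.003 ]
```

Emit:
play_rows(increments=[[9, -18, 9, -0.003, 0.003, 0, 255], [5, -10, 8, 0, 0, 0, 255], [0, 0, 0, 0, 0, 0, 255], [0, 0, 0, 0, 0, 0, 255]])

```text
clock: 14.0
tcp_pos: [0.4777, 0.1771, 0.3287]
orientation: [3.094, 0.535, -0.004]
contact_force: [-0.8, -0.4, -4.0]
grip_width: 0.0272
```

Run:
```python
from h import *
from bench import r,grab_frame
go(r,[0.480,0.175,0.335],-70.5)
for n in("side","top","wrist"):
    f=grab_frame(n); cv2.imwrite(f"pics/{n}12.png",f["color"]); pickle.dump(f,open(f"{n}12.pkl","wb"))
s=pickle.load(open("side12.pkl","rb")); crop(s,180,300,60,220,4,"pics/s12c.png"); w=pickle.load(open("wrist12.pkl","rb")); crop(w,180,340,110,330,3,"pics/w12c.png")
```

```text
p [0.4777 0.1771 0.3287] tool y deg -70.37 tilt 0.16 j [-0.99  0.12  0.57  1.85 -0.07  1.2  -1.63] t 14.0 F [-0.77 -0.39 -3.98] w 0.0272
shift mm [ 1.4  2.8 -6.3] rot [0.0013 0.0025 0.0024]
```

View pics/s12c.png

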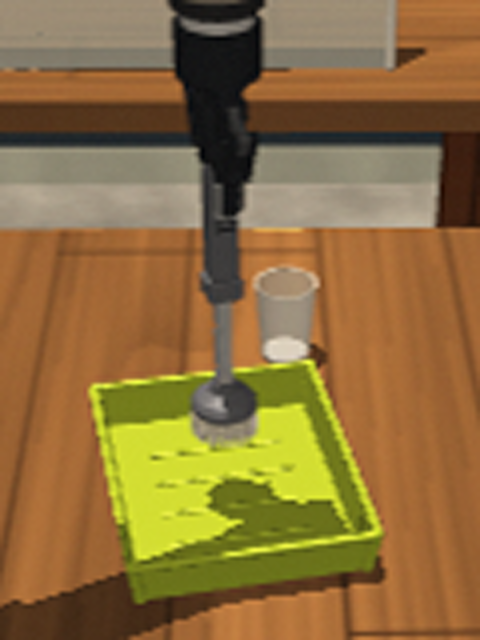

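View pics/w12c.png

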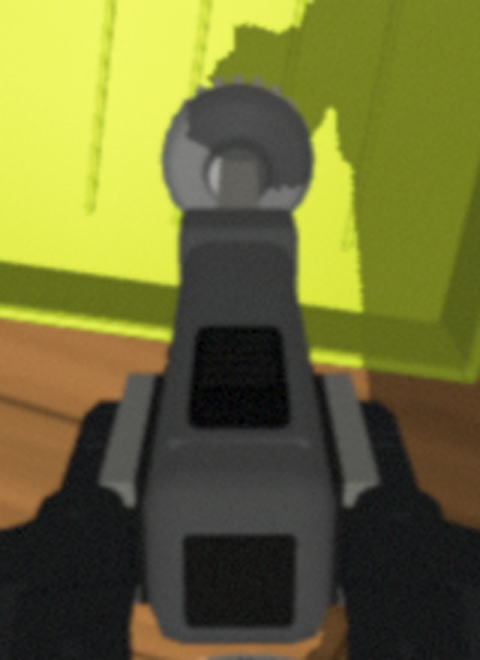

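View pics/top12.png

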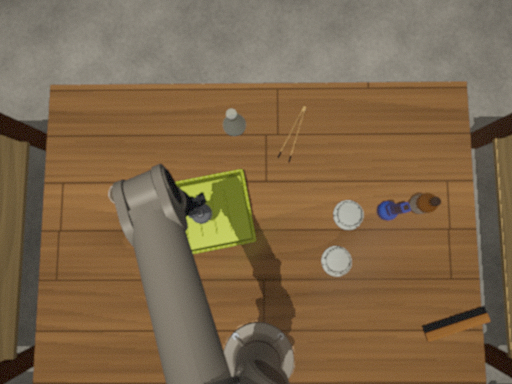

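The brush hangs over the tray: head at (224,410) in the side crop, handle above it at (222,250), button at (240,375) in the wrist crop. The other objects look unmoved. I'll check uprightness, centring and extension with depth.

Run:
```python
from h import *
t0=pickle.load(open("top0.pkl","rb"));t1=pickle.load(open("top12.pkl","rb"))
for n in ("side12","wrist12"):
    f=pickle.load(open(n+".pkl","rb")); P=pts(f); c=f["color"].astype(int)
    ok=(abs(P[...,0]-.478)<.05)&(abs(P[...,1]-.177)<.05)&((c.max(-1)-c.min(-1))<45)
    print(n,"lowest",np.percentile(P[ok&(P[...,2]>.065)][:,2],[0.5,2]).round(4))
    for z in np.arange(.09,.39,.02):
        k=ok&(abs(P[...,2]-z)<.008)
        if k.sum()>5:
            q=P[k]; print(round(z,2),k.sum(),np.percentile(q[:,:2],2,axis=0).round(4),np.percentile(q[:,:2],98,axis=0).round(4))
```

```text
side12 lowest [0.0975 0.1094]
0.09 14 [0.445  0.1455] [0.5036 0.1743]
0.11 48 [0.4458 0.142 ] [0.5048 0.1683]
0.13 101 [0.4501 0.1432] [0.5049 0.1911]
0.15 25 [0.4663 0.1632] [0.4877 0.1796]
0.17 12 [0.4706 0.1649] [0.4822 0.1758]
0.19 16 [0.4709 0.1648] [0.4826 0.1807]
0.21 10 [0.4715 0.1669] [0.4828 0.1751]
0.23 11 [0.4719 0.1643] [0.4832 0.1754]
0.25 38 [0.4602 0.1537] [0.4947 0.174 ]
0.27 36 [0.4617 0.1579] [0.4913 0.1773]
0.29 33 [0.4623 0.1566] [0.4915 0.1773]
0.31 30 [0.4628 0.1555] [0.4883 0.1747]
0.33 30 [0.4634 0.1522] [0.4957 0.1729]
0.35 43 [0.4639 0.148 ] [0.4959 0.1744]
0.37 39 [0.4595 0.1304] [0.5004 0.2045]
0.39 47 [0.4532 0.1277] [0.5065 0.2163]
wrist12 lowest [0.1251 0.1313]
0.09 13 [0.4927 0.1628] [0.5087 0.2019]
0.11 37 [0.489  0.1593] [0.5087 0.2061]
0.13 1308 [0.4562 0.1488] [0.5063 0.2059]
0.15 188 [0.4679 0.165 ] [0.4884 0.1882]
0.17 52 [0.4802 0.1724] [0.485  0.1849]
0.19 53 [0.4807 0.1727] [0.4848 0.1845]
0.21 31 [0.4806 0.1721] [0.4851 0.1851]
0.25 184 [0.4872 0.1687] [0.4968 0.1952]
0.27 355 [0.48   0.1662] [0.4951 0.1941]
0.29 303 [0.4829 0.1693] [0.4937 0.1922]
0.31 428 [0.4829 0.1679] [0.4937 0.1922]
0.33 486 [0.4795 0.1575] [0.4979 0.1992]
0.35 1836 [0.4755 0.154 ] [0.4979 0.2035]
0.37 5868 [0.4656 0.148 ] [0.4979 0.2096]
0.39 8465 [0.4552 0.131 ] [0.5057 0.2248]
```

The axis is upright to about 1° and the head is about 4 mm from the tray's middle. The sleeve's lower end is at z≈0.243, and 0.242 is expected at the second stop. Foot is at z≈0.089. I'll hold still briefly and check again.

Emit:
play_rows(increments=[[0, 0, 0, 0, 0, 0, 255], [0, 0, 0, 0, 0, 0, 255], [0, 0, 0, 0, 0, 0, 255], [0, 0, 0, 0, 0, 0, 255], [0, 0, 0, 0, 0, 0, 255]])

```text
clock: 14.65
tcp_pos: [0.479, 0.1741, 0.3305]
orientation: [-3.097, -0.527, -0.001]
contact_force: [-0.2, 0.3, -3.6]
grip_width: 0.0274
```

Run:
```python
from h import *
from bench import r,grab_frame
go(r,[0.480,0.175,0.33],-70.5); print(np.abs(r.get_obs()["qvel"]).max())
f=grab_frame("wrist"); P=pts(f)
w=pickle.load(open("wrist12.pkl","rb")); W=pts(w)
crop(f,220,300,200,270,8,"pics/w13.png")
# button proudness along tool +x for rows of button, relative to sleeve face
a=np.radians(-70.4); x=np.array([-np.sin(a),np.cos(a)])
for v in range(215,262,4):
    print(v,[(round(float((P[v,u,:2]-[.4777,.1771])@x*1000),1),round(float(P[v,u,2]),3)) for u in (240,250,260,270,282)])
t0=pickle.load(open("top0.pkl","rb"));t1=grab_frame("top")
d=cv2.absdiff(t0["color"],t1["color"]).max(-1)
for n,(u0,u1,v0,v1) in dict(flask=(218,250,102,142),tongs=(272,312,100,166),bottle=(405,445,190,218),blue=(375,408,198,222),empty=(320,356,244,280)).items(): print(n,d[v0:v1,u0:u1].mean().round(1),d[v0:v1,u0:u1].max())
```

```text
p [0.479  0.1741 0.3305] tool y deg -70.7 tilt 0.04 j [-0.99  0.11  0.57  1.84 -0.06  1.2  -1.63] t 14.65 F [-0.21  0.34 -3.59] w 0.0274
shift mm [ 1.2 -0.5  0.5] rot [-0.0001 -0.0007 -0.0034]
0.0018481008543293027
215 [(12.2, 0.312), (14.1, 0.316), (14.0, 0.316), (14.2, 0.316), (-117.9, 0.019)]
219 [(12.7, 0.319), (19.1, 0.333), (19.1, 0.333), (18.8, 0.332), (-120.1, 0.031)]
223 [(12.3, 0.323), (19.0, 0.337), (19.5, 0.339), (19.4, 0.338), (-121.8, 0.044)]
227 [(14.8, 0.334), (19.2, 0.343), (19.4, 0.343), (18.8, 0.342), (9.9, 0.324)]
231 [(14.2, 0.337), (18.9, 0.346), (18.7, 0.346), (18.7, 0.346), (11.2, 0.332)]
235 [(14.7, 0.343), (19.1, 0.351), (19.2, 0.351), (19.5, 0.352), (12.4, 0.339)]
239 [(14.9, 0.347), (19.0, 0.355), (19.3, 0.355), (19.0, 0.355), (12.1, 0.342)]
243 [(14.6, 0.351), (18.9, 0.358), (19.8, 0.36), (19.3, 0.359), (12.4, 0.347)]
247 [(14.3, 0.354), (17.7, 0.36), (17.7, 0.36), (17.5, 0.36), (13.3, 0.353)]
251 [(14.9, 0.359), (15.7, 0.36), (15.7, 0.36), (15.5, 0.36), (14.7, 0.359)]
255 [(15.0, 0.362), (15.0, 0.362), (14.3, 0.361), (14.5, 0.362), (14.8, 0.362)]
259 [(14.3, 0.364), (14.7, 0.365), (14.5, 0.365), (14.6, 0.365), (12.7, 0.362)]
flask 4.2 15
tongs 4.6 17
bottle 5.2 23
blue 5.0 16
empty 3.9 16
```

View pics/w13.png

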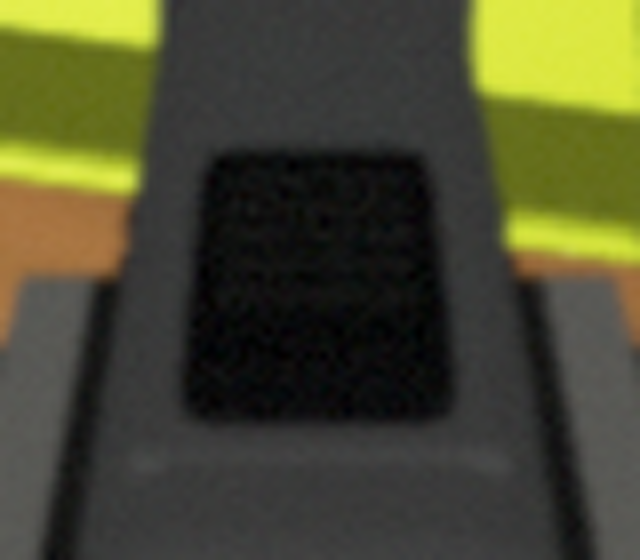

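The button face is at 19.2 mm and the sleeve face at 14.5 mm from the axis, so it is about 4.7 mm proud (out). The last crop shows it clear of both pads. The arm is still and the bystanders visible from the top camera are unmoved, so I'm handing in.

Run:
```python
from bench import r
print(r.hand_in())
```

```text
the job is handed in; nothing more can be done
None
```

I handed the job in at about 14.7 s: the grey brush is locked at full length and held still and upright, head down over the middle of the tray.

I pinched the button and back of the brush in the far stand (opening 29–30 mm, button flush). I drew the handle up until the full weight came on at about 90 mm, then let go so the button sprang out. After that I re-gripped the two plain sides at 45 N, lifted the brush out of the stand and carried it to the tray.

- **Button:** about 4.7 mm proud at the end, and both pads clear of it.
- **Handle:** its top rose about 89 mm, and the sleeve's lower end is at 0.243 m, where 0.242 m is expected at the second stop.
- **Position:** the foot is at about 0.09 m, 35 mm above the tray rim. The head is within about 4 mm of the tray's middle, and its axis is upright to about 1°.
- **Stillness:** joint speeds are below 0.002 rad/s and the wrist force is steady at about 3.6–4 N.
- **Bystanders:** the flask, tongs, bottle, blue brush and empty stand are unchanged in the top picture. The beaker is mostly hidden by the arm there. In the side picture it stands upright with the arm clear of it, but I did not compare its position in numbers.

Two readings were slightly off: the opening drifted from 28.4 to 27.3 mm after the lift, with no sign of slipping, and the arm strayed a few millimetres on vertical moves, which I corrected each time. No check failed.

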